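Fit the forming roll on the ring roller until it clicks

ROBOT

A 6-joint arm with a two-finger parallel gripper is mounted at the origin on the work surface. World frame = base frame: x ahead of the robot, y to its left, z up, the work surface at z = 0. Lengths are in mm, angles in rad, forces in N, time in s.
With the tool pointing down it reaches from about 250 to 775 mm from the base axis. Payload 4 kg.
Tool frame: the origin (TCP) lies midway between the tips of the shut fingers; the grasp point (between the pads) lies 19 mm behind it; z points along the fingers, y is the line along which they close (so a half turn about z gives the same grasp; the last joint's range is limited). The gripper opens to 85 mm and grips with 20 to 120 N. Pads are 22 mm wide; open, the fingers measure 114 mm over their backs; the gripper's body (76 mm by 85 mm) begins 54 mm behind the grasp point. The pads swing forward as they close: fully open they stand 13 mm farther back than shut.
Start: joints at [1.061, 0.087, 1.371, -0, 1.684, -0.103], TCP at [217.63, 505.128, 231.341] pointing down, gripper open.
Joint ranges: [-3.1, 3.1], [-0.76, 2.03], [0.27, 2.55], [-1.08, 4.22], [0.17, 2.65], [-2.57, 2.57]. Speed limits (rad/s): [2.79, 2.79, 3.14, 3.14, 3.14, 3.14].

INTERFACE

Orientations are given as a rotation vector (axis times angle).
In Python, from bench import readout, cams, order gives the robot as it stands. The module is installed in compiled form; this text tells all that it offers.
- The arm moves only by the tool send_rows, never from a script. Its argument "deltas" is a list of rows, each a list of 3 entries, a list of its own where there are three numbers: the closure, from 0 (fully open) to 1 (shut), then the shift along the tool's x, y, z in cm, then the turn about the tool's z in degrees. A call has 1 to 12 rows; each row shifts and turns the commanded pose from where the row before left it, along the tool's axes as they then stand; what a row does not reach is not made up. A row lasts 1/12 s, in which the tool goes at most 41.7 mm and 7.16 degrees, less where a joint would pass 70% of its speed; a pose out of reach is approached as far as the arm can. A call with a gripper value outside its range is refused whole. The fingers move at their own pace and stop on an object; "newtons" is the grip in N (left out, the last holds). Time passes only in rows, so rows that do not move let the fingers close. It gives the time, the measured TCP pose, the force, the opening and the grip force at its end, in the units of the state.
- readout.get_obs(): the state, without advancing time (a new reading comes with each control period).
- cams.capture(name): name is "scene" or "top"; returns a dict with "frame" (480x640x3 uint8, red, green, blue), "depth" (480x640 float32, mm along the optical axis (not along the pixel's ray), 0 where there is no reading), "K" (3x3 intrinsics, pixels), "k1" (the pictures are not rectified: a ray, as slopes to the right and down, at radius r is drawn at 1 + k1 r^2 times it, then the intrinsics apply), "R" (3x3) and "t" (3): a world point X has camera coordinates R X + t. Camera axes: x right, y down, z forward; pixel columns grow to the right and rows downward; lengths in mm; the calibration is good to about 2 mm. A picture is of the moment at which its call begins.
- order.sign_off(): hands the job in; it is judged then, once.
The state is a dict: "clock": time; "joints": joint angles; "joint_vel": joint speeds; "effort": joint torques, N m; "eef_pos": TCP position; "tool_rot": TCP orientation; "wrist_force": force on the tool from outside, world axes, zero at the start; "wrist_torque": the same for the moment, N m; "finger_gap": opening from 0.0 (shut) to 1.0 (fully open); "grasp_force": force on a finger pad.
Only numpy, scipy, OpenCV 4.12 (cv2) and the standard library are available. Lean on these libraries where they do the work, as an engineer would, in place of code of your own. Each camera call takes 0.05 s, during which the arm holds its last target. There are 200 camera calls.

TASK

Take the orange forming roll off the wooden rack and fit it on the empty spindle of the green ring roller: slide it on over the sprung brass ball, turn it by feel until its slots drop over the spindle's two drive dogs, and press it fully home so that the ball clicks out above it. Do not ram it, leave the other things where they are, and let go of the roll.

Things in the scene. Friction and masses are not known exactly. Their poses are not given: they have to be found in the camera images.
- roll: loose orange plastic forming roll: a sleeve 58 mm in diameter, 75 mm long, bore 27 mm through, 0.32 to 0.48 kg. A groove 16 mm wide runs round it, centred 26 mm above the underside; the upper 40 mm are plain. It stands over a wooden peg of the rack (peg 22 mm in diameter, 34 mm tall; the board is 18 mm thick). Origin: centre of the underside, z up along the bore
- roll_slots (a point): the roll's underside: six lugs with six open slots between them, 60 degrees apart, 9 mm deep, 11 mm wide at 20 mm from the axis. They cannot be seen from above and lie at no known angle to the roll's x axis. Above them the bore begins with a 3 mm lead-in at 45 degrees. Point: on the axis, 9 mm above the underside
- spindle: the empty spindle of the ring roller: a fixed upright steel pin, 25 mm in diameter, that does not turn, on a shoulder of 62 mm diameter. Origin: centre of the shoulder's top face, 105 mm above the bench; z up along the pin. With the roll fully home its underside lies on the shoulder (roll origin here) and the pin stands 23 mm out of its top. A roll not turned right stops on the dogs 8 mm too high
- dogs (a point): two brass drive dogs on the shoulder, on opposite sides of the pin, 20 to 28.5 mm from its axis, 8 mm tall and 6 mm wide; they enter two opposite slots of the roll with about 0.1 rad of play either way. The gears have stopped them at any angle. Point: on the axis at the height of the dogs' tops
- spindle_tip (a point): end of the empty spindle's nose, on its axis, 98 mm above the shoulder; the nose tapers over the last 5 mm to 17 mm diameter
- detent (a joint): sprung brass ball in the side of the spindle, 14 mm in diameter, 5 mm proud, centre 81 mm above the shoulder (6 mm above the top of a roll that is home). Value: how far it is pressed in (m): 0 out, 0.002 to 0.004 while the bore runs over it. The roll's weight alone does not push it in: starting over it takes about 10 N more, then it drags by some 5 N until it pops out above the roll
- ring_roller: green bench ring roller, fixed, base 230 by 300 mm, steel deck 92 mm above the bench. In its frame the empty spindle stands at (-30, 65) mm; two orange rolls are already fitted at (-30, -65) and (52, 0) mm, on pins whose tips are 203 mm above the bench. Handwheel at its +x side, crank at its -y side, both lower than 125 mm. Origin: centre of the base's underside
- roll_rack: plywood board 100 by 230 mm, 18 mm thick, fixed, with two wooden pegs at y = -58 and +58 mm; on one stands the orange roll, on the other the dark steel roll. Origin: centre of the underside
- steel_roll: dark steel roll, 58 mm in diameter, 75 mm tall, with a deep groove, loose on the other peg of the rack; leave alone. Origin: centre of the underside
- oil_bottle: white plastic oil bottle with a red cap, 56 mm in diameter, 105 mm tall, loose, upright; leave alone. Origin: centre of the underside
- spanner: steel spanner 190 mm long, lying loose on the bench; leave alone. Origin: under its middle
- bent_bar: round steel bar of 12 mm bent to an arc 190 mm across, lying loose on the bench; leave alone. Origin: on the bench near the arc's middle

How it is judged:
By the outcome, as a careful person would: the job done as asked, in the order asked, and still so for the second after the job is handed in, with the robot touching nothing.
It also fails if it takes over 61 s, if anything falls off the work surface, if the arm or the gripper's body presses on something with over 40 N, if the wrist force passes 120 N, or if a joint passes its speed limit or range.

## Working session

There is one attempt and no reset: what is moved stays moved. The work goes in short steps, Python scripts to look and compute and a tool call to move; the robot and the scene stay as the last step left them, time stands still between calls to the robot, and variables do not carry over. Pictures are saved under pics/ and viewed, at most 10 in all, crops included, and the job is handed in when it is done.

Besides the shell and the picture viewer there is one more tool, called after "Call:" by a JSON object that holds its "method" and its "body". send_rows: Moves the arm, as the interface text tells. Its arguments: {"type":"object","properties":{"deltas":{"type":"array","items":{"type":"array"}},"newtons":{"type":"number"}},"required":["deltas"]}

```bash
mkdir -p pics; cat > h.py <<'E'
import numpy as np, cv2
from bench import readout, cams, order
def ray(c,u,v):
    K=c["K"]; d=np.array([(u-K[0,2])/K[0,0],(v-K[1,2])/K[1,1]]); s=d.copy()
    for _ in range(20): s=d/(1+c["k1"]*(s@s))
    R=np.array(c["R"]); return -R.T@np.array(c["t"]), R.T@np.array([s[0],s[1],1.0])
def onz(c,u,v,z):
    o,d=ray(c,u,v); return o+d*(z-o[2])/d[2]
def bydepth(c,u,v):
    o,d=ray(c,u,v); return o+d*c["depth"][int(v),int(u)]
def cloud(c):
    K=c["K"]; v,u=np.mgrid[0:480,0:640]; d=np.stack([(u-K[0,2])/K[0,0],(v-K[1,2])/K[1,1]],-1); s=d.copy()
    for _ in range(20): s=d/(1+c["k1"]*(s**2).sum(-1,keepdims=True))
    P=np.concatenate([s,np.ones((480,640,1))],-1)*c["depth"][...,None]
    return (P-np.array(c["t"]))@np.array(c["R"])
E
python3 - <<'E'
from h import *
for n in("scene","top"):
    c=cams.capture(n); cv2.imwrite(f"pics/{n}0.png",c["frame"][...,::-1]); np.save(f"{n}0.npy",c,allow_pickle=True)
    print(n,np.round(c["K"],1).tolist(),c["k1"],(-np.array(c["R"]).T@c["t"]).round(),np.round(c["R"],2).tolist())
print(readout.get_obs())
E
```

```text
scene [[547.9, 0.0, 318.2], [0.0, 547.9, 240.5], [0.0, 0.0, 1.0]] -0.02582569872709743 [1495.  145.  799.] [[-0.1, 0.99, 0.02], [0.57, 0.07, -0.82], [-0.82, -0.07, -0.57]]
top [[434.3, 0.0, 324.1], [0.0, 434.3, 241.4], [0.0, 0.0, 1.0]] -0.10030285404285301 [444.  46. 874.] [[-0.0, -1.0, -0.01], [-0.99, 0.0, -0.16], [0.16, 0.01, -0.99]]
{'clock': 0.1, 'joints': array([ 1.06090391e+00,  8.79135934e-02,  1.37212678e+00, -1.38706762e-05,
        1.68356697e+00, -1.03067596e-01]), 'joint_vel': array([ 0.00060122, -0.00128697, -0.00336313,  0.00189843,  0.00021685,
        0.00051893]), 'effort': array([ 2.11043967e-03, -3.53015471e+01, -3.14218426e+01, -1.63554205e-04,
        7.99256901e-03, -1.33592030e-05]), 'eef_pos': array([217.40751847, 504.72558594, 230.22638754]), 'tool_rot': array([-6.34523122e-01, -3.07623787e+00,  3.02316724e-03]), 'wrist_force': array([ 0.69552018,  0.1549141 , -0.8781093 ]), 'wrist_torque': array([-0.01503375,  0.03117811, -0.01321284]), 'grasp_force': 0.0, 'finger_gap': 1.0005997751120068}
```

View pics/scene0.png

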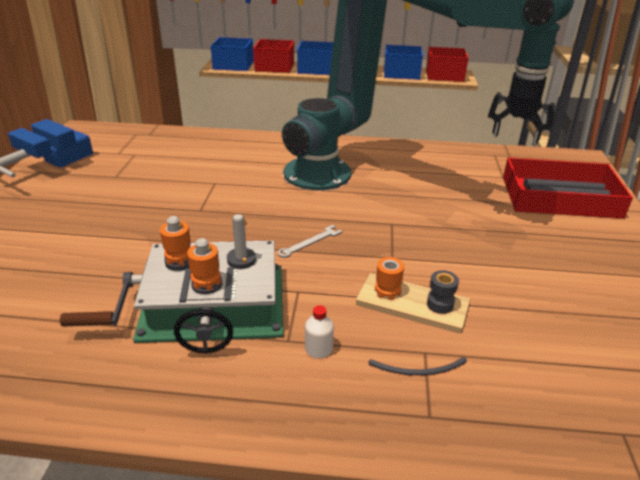

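View pics/top0.png

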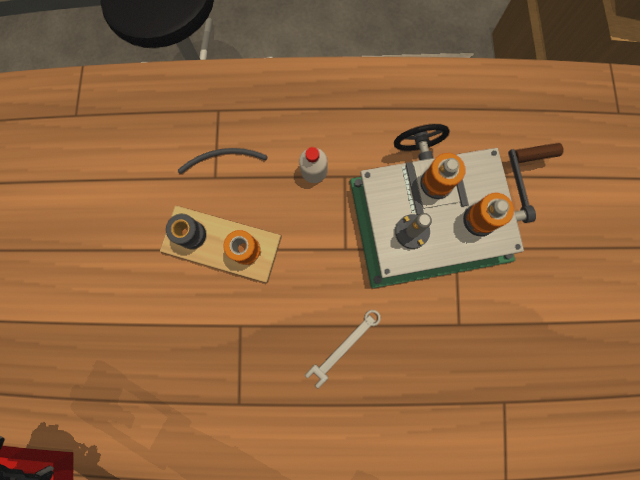

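The scene view shows the orange roll at (390,275), the spindle at (240,240) and the bottle at (320,335). In the top view the roll is at (240,247), the spindle tip at (425,220) and the shoulder with brass bits near (412,232). Next I'll zoom in and measure.

```bash
python3 - <<'E'
from h import *
t=np.load("top0.npy",allow_pickle=True).item(); s=np.load("scene0.npy",allow_pickle=True).item()
a=cv2.resize(t["frame"][195:265,375:455,::-1],None,fx=7,fy=7,interpolation=cv2.INTER_CUBIC)
b=cv2.resize(t["frame"][220:275,210:270,::-1],None,fx=7,fy=7,interpolation=cv2.INTER_CUBIC)
b=cv2.copyMakeBorder(b,0,490-385,0,0,cv2.BORDER_CONSTANT)[:, :230+10]if 0 else b
cv2.imwrite("pics/ctop.png",a)
c1=cv2.resize(s["frame"][205:275,215:275,::-1],None,fx=6,fy=6,interpolation=cv2.INTER_CUBIC)
c2=cv2.resize(s["frame"][250:320,360:420,::-1],None,fx=6,fy=6,interpolation=cv2.INTER_CUBIC)
cv2.imwrite("pics/cscene.png",np.hstack([c1,c2]))
# clouds
for n,c in(("top",t),("scene",s)):
    P=cloud(c); hsv=cv2.cvtColor(c["frame"],cv2.COLOR_RGB2HSV)
    x0,x1,y0,y1=((215,265,225,270) if n=="top" else (370,410,252,302))
    sub=P[y0:y1,x0:x1].reshape(-1,3); h=hsv[y0:y1,x0:x1].reshape(-1,3)
    m=(h[:,1]>190)&(h[:,2]>100)&(h[:,0]<14)
    z=sub[m]; zt=np.percentile(z[:,2],95); q=z[z[:,2]>zt-4]
    print(n,"roll top z",zt.round(1),"n",len(q),"mid",((q.max(0)+q.min(0))/2).round(1),q.mean(0).round(1),np.ptp(q,axis=0).round(1))
    x0,x1,y0,y1=((412,437,208,230) if n=="top" else (228,250,208,262))
    sub=P[y0:y1,x0:x1].reshape(-1,3); q=sub[(sub[:,2]>150)]; zt=np.percentile(q[:,2],96); q2=q[q[:,2]>zt-4]
    print(n,"tip z",zt.round(1),len(q2),((q2.max(0)+q2.min(0))/2).round(1),np.ptp(q2,axis=0).round(1))
E
```

```text
top roll top z 93.4 n 53 mid [515.3 143.9 481.9] [545.5 196.7 121.4] [143.3 194.9 784.5]
top tip z 204.2 134 [519.4 -32.9 537.2] [151.5 158.6 673.9]
scene roll top z 93.7 n 166 mid [1013.8  193.5  444.4] [579.7 214.2 101. ] [963.2  96.6 709.1]
scene tip z 203.6 61 [1034.5   17.1  499.3] [921.9 256.3 599.3]
```

View pics/ctop.png

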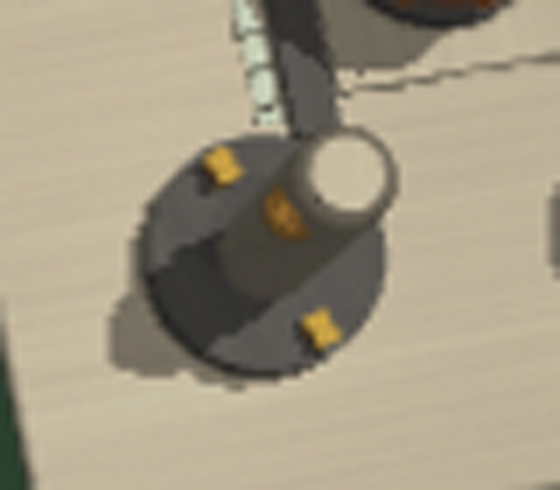

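View pics/cscene.png

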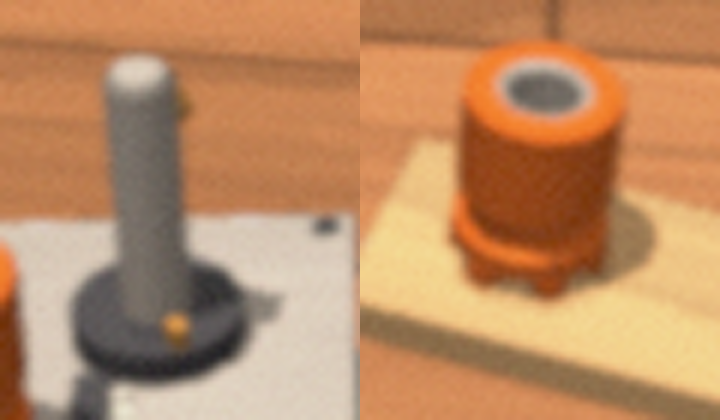

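The crop shows both dogs, at top-view pixels (406.7,218.9) and (420.9,242.0), and the tip disc at (424.4,220). The scene crop shows the roll's lugs: bore centre about (390.8,265.3), slots near u = 386 and 397.

```bash
python3 - <<'E'
from h import *
t=np.load("top0.npy",allow_pickle=True).item(); s=np.load("scene0.npy",allow_pickle=True).item()
def tri(a,b):
    (o1,d1),(o2,d2)=ray(t,*a),ray(s,*b)
    k=np.linalg.lstsq(np.stack([d1,-d2],1),o2-o1,rcond=None)[0]
    p,q=o1+d1*k[0],o2+d2*k[1]; return ((p+q)/2).round(1),np.linalg.norm(p-q).round(1)
def hole(c,box):
    x0,x1,y0,y1=box; h=cv2.cvtColor(c["frame"],cv2.COLOR_RGB2HSV)[y0:y1,x0:x1]
    h=cv2.resize(h,None,fx=8,fy=8,interpolation=cv2.INTER_LINEAR)
    m=((h[...,1]>185)&(h[...,0]<13)).astype(np.uint8)
    cs,hi=cv2.findContours(m,cv2.RETR_CCOMP,cv2.CHAIN_APPROX_NONE)
    k=max((i for i in range(len(cs)) if hi[0][i][3]>=0),key=lambda i:cv2.contourArea(cs[i]))
    e=cv2.fitEllipse(cs[k]); return x0+(e[0][0]+.5)/8-.5,y0+(e[0][1]+.5)/8-.5,np.array(e[1])/8
for n,c,b in(("top",t,(215,268,225,272)),("scene",s,(368,414,252,305))):
    try:
        u,v,e=hole(c,b); print(n,u,v,e,onz(c,u,v,93).round(1))
    except Exception as ex: print(n,ex)
print("scene manual",onz(s,390.3,264.8,93).round(1))
print("tri roll",tri((u,v),(u,v)) if 0 else "")
d1,d2=onz(t,406.2,218.4,113),onz(t,420.4,241.5,113); print("dogs",d1.round(1),d2.round(1),"mid",((d1+d2)/2).round(1),np.linalg.norm(d1-d2).round(1),np.degrees(np.arctan2(*(d1-d2)[1::-1])).round(1))
print("tip top",onz(t,423.9,219.5,203).round(1),"scene",onz(s,238.0,216.5,203).round(1),tri((423.9,219.5),(238,216.5)))
# neighbours
for nm,u,v,z in(("steel",181,227,93),("peer1",451,166,203),("peer2",500,208,203),("bottlecap",312,155,105)): print(nm,onz(t,u,v,z).round())
# lugs in scene
for nm,cx,cy in(("lug",480,283),("lug",553,292),("lug",604,268),("slot",515,280),("slot",583,275)):
    print(nm,onz(s,360+(cx-360)/6-.5,250+cy/6-.5,20).round(1))
print(sum(1 for _ in [0]))
E
```

```text
top 247.2867431640625 260.3857841491699 [1.65253615 2.24943137] [532.4 197.1  93. ]
scene 382.33231830596924 268.7223644256592 [1.4363606  2.47602606] [577.7 198.2  93. ]
scene manual [562.1 215.   93. ]
tri roll 
dogs [605.2 -90.  113. ] [ 563.2 -114.1  113. ] mid [ 584.2 -102.1  113. ] 48.4 29.8
tip top [ 584.2 -102.   203. ] scene [ 584.3 -100.7  203. ] (array([ 584.1, -101.3,  203. ]), np.float64(1.3))
steel [595. 324.  93.]
peer1 [ 673. -150.  203.]
peer2 [ 603. -226.  203.]
bottlecap [728.  80. 105.]
lug [582.7 198.2  20. ]
lug [584.5 224.5  20. ]
lug [568.9 243.1  20. ]
slot [579.5 210.8  20. ]
slot [573.8 235.4  20. ]
1
```

```bash
python3 - <<'E'
from h import *
t=np.load("top0.npy",allow_pickle=True).item(); s=np.load("scene0.npy",allow_pickle=True).item()
a=cv2.resize(t["frame"][225:273,217:265,::-1],(400,400),interpolation=cv2.INTER_CUBIC)
b=cv2.resize(s["frame"][256:304,367:415,::-1],(400,400),interpolation=cv2.INTER_CUBIC)
b=cv2.convertScaleAbs(b,alpha=1.3)
cv2.imwrite("pics/roll.png",np.hstack([a,b]))
E
```

```text
(no output)
```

View pics/roll.png

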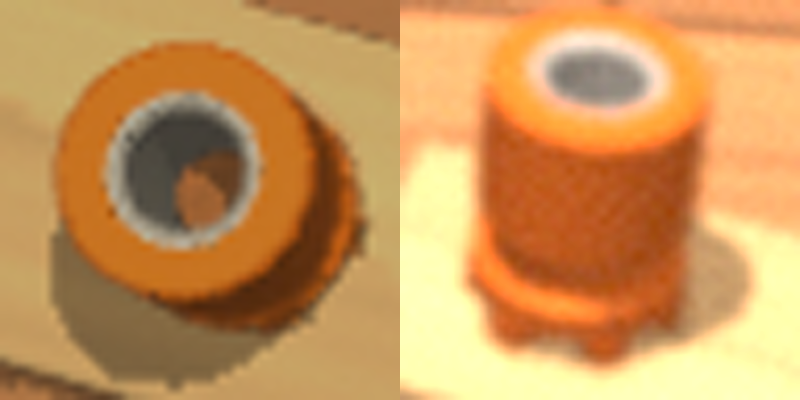

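The roll is seen clearly. Its bore centre is at top (238.5,244.9) and scene (390.3,264.6). Lug edges in the right panel are near x = 522, 583, 632 and 657.

```bash
python3 - <<'E'
from h import *
t=np.load("top0.npy",allow_pickle=True).item(); s=np.load("scene0.npy",allow_pickle=True).item()
(o1,d1),(o2,d2)=ray(t,238.5,244.9),ray(s,390.3,264.6)
k=np.linalg.lstsq(np.stack([d1,-d2],1),o2-o1,rcond=None)[0];p,q=o1+d1*k[0],o2+d2*k[1];print(p,q)
print(onz(t,238.5,244.9,93),onz(s,390.3,264.6,93))
c=onz(s,390.3,264.6,93)
for n,x,y in(("Al",490,340),("Ar",522,346),("Bl",583,357),("B",607,362),("Br",632,355),("Cl",657,334),("Cr",685,318)):
    w=onz(s,367+(x-400)/8.333-.5,256+y/8.333-.5,18)-c; print(n,np.degrees(np.arctan2(w[1],w[0])).round(1),np.hypot(*w[:2]).round(1))
o=readout.get_obs(); R=cv2.Rodrigues(o["tool_rot"])[0]; print(R.round(3),np.degrees(np.arctan2(R[1,0],R[0,0])))
E
```

```text
[561.01187233 214.21474625  92.48996929] [560.94662138 215.04452853  92.65833162]
[560.9352732  214.10523785  93.        ] [561.39868535 215.01075283  93.        ]
Al -49.6 28.2
Ar -33.7 23.6
Bl 7.1 22.3
B 21.0 25.1
Br 38.0 25.2
Cl 64.3 24.5
Cr 83.6 29.7
[[-0.918  0.396 -0.001]
 [ 0.396  0.918 -0.002]
 [ 0.    -0.002 -1.   ]] 156.6905547083929
```

Call:
{"method": "send_rows", "body": {"deltas": [[0, [-1.5, -0.5, 0], 0], [0, [-3, -0.9, 0], 0], [0, [-3.5, -1.1, 0], 0], [0, [-3.5, -1.1, 0], 0], [0, [-3.5, -1.1, 0], 0], [0, [-3.5, -1.1, 0], 0], [0, [-3.5, -1.1, 0], 0], [0, [-3.5, -1.1, 0], 0], [0, [-3.5, -1.1, 0], 0], [0, [-3.5, -1.1, 0], 0], [0, [-3.5, -1.1, 0], 0], [0, [-3.5, -1.1, 0], 0]]}}

```text
clock: 1.1
eef_pos: [532.2, 233.4, 230.7]
tool_rot: [-0.635, -3.076, 0.001]
wrist_force: [1.1, 0.3, 0.7]
finger_gap: 1.002
grasp_force: 0.0
```

Call:
{"method": "send_rows", "body": {"deltas": [[0, [-2.5, -0.7, 0], 0], [0, [-1, 0, 1], 0], [0, [0, 0, 2.5], 0], [0, [0, 0, 2.5], 0], [0, [0, 0, 2], 0], [0, [0, 0, 0], 0]]}}

```text
clock: 1.6
eef_pos: [556.9, 214.2, 144.3]
tool_rot: [-0.632, -3.066, 0.008]
wrist_force: [-0.6, -0.5, -1.6]
finger_gap: 1.0
grasp_force: 0.0
```

```bash
cat >> h.py <<'E'
def to(x,y,z,pr=True):
    o=readout.get_obs(); R=cv2.Rodrigues(o["tool_rot"])[0]; d=np.array([x,y,z])-o["eef_pos"]
    print("pos",o["eef_pos"].round(1),"rel tool cm",(R.T@d/10).round(2),"yaw of y",np.degrees(np.arctan2(R[1,1],R[0,1])).round(1),"F",o["wrist_force"].round(1),"T",o["wrist_torque"].round(2),"gap",round(o["finger_gap"],3),"grip",round(float(o["grasp_force"]),1),"t",round(o["clock"],2),"tilt",R[:,2].round(3),"j",o["joints"].round(2))
E
python3 -c "
from h import *
to(561.1,214.5,54)"
```

```text
pos [556.9 214.2 144.3] rel tool cm [-0.47  0.26  9.02] yaw of y 66.7 F [-0.6 -0.5 -1.6] T [-0.04  0.01 -0.02] gap 1.0 grip 0.0 t 1.6 tilt [-0.012 -0.003 -1.   ] j [ 0.27  0.23  1.38  0.    1.54 -0.89]
```

Call:
{"method": "send_rows", "body": {"deltas": [[0, [0, 0, 1.5], 0], [0, [0, 0, 1.5], 0], [0, [0, 0, 0], 0], [0, [0, 0, 0], 0], [0, [0, 0, 0], 0]]}}

```text
clock: 2.02
eef_pos: [561.1, 215.2, 122.8]
tool_rot: [0.634, 3.075, 0.002]
wrist_force: [0.5, 0.8, 1.1]
finger_gap: 1.005
grasp_force: 0.0
```

```bash
python3 -c "
from h import *
to(561.1,214.5,54)"
```

```text
pos [561.1 215.2 122.8] rel tool cm [-0.01 -0.08  6.88] yaw of y 66.7 F [0.5 0.8 1.1] T [-0.01  0.01  0.  ] gap 1.005 grip 0.0 t 2.02 tilt [ 0.002  0.001 -1.   ] j [ 0.27  0.24  1.41  0.    1.49 -0.89]
```

Call:
{"method": "send_rows", "body": {"deltas": [[0, [0, -0.1, 1.5], 0], [0, [0, 0, 2], 0], [0, [0, 0, 2], 0], [0, [0, 0, 1.3], 0], [0, [0, 0, 0], 0], [0, [0, 0, 0], 0], [1, [0, 0, 0], 0], [1, [0, 0, 0], 0], [1, [0, 0, 0], 0], [1, [0, 0, 0], 0], [1, [0, 0, 0], 0], [1, [0, 0, 0], 0]], "newtons": 60}}

```text
clock: 3.02
eef_pos: [561.8, 214.0, 55.8]
tool_rot: [0.634, 3.073, 0.003]
wrist_force: [-0.1, -1.5, 5.4]
finger_gap: 0.677
grasp_force: 65.4
```

Call:
{"method": "send_rows", "body": {"deltas": [[1, [0, 0, 0], 0], [1, [0, 0, 0], 0], [1, [0, 0, 0], 0], [1, [0, 0, 0], 0]]}}

```text
clock: 3.35
eef_pos: [561.8, 214.0, 55.7]
tool_rot: [0.634, 3.073, 0.003]
wrist_force: [0.6, -0.9, 6.8]
finger_gap: 0.676
grasp_force: 65.4
```

```bash
python3 -c "
from h import *
to(561.1,214.5,54)"
```

```text
pos [561.8 214.   55.7] rel tool cm [0.08 0.02 0.17] yaw of y 66.7 F [ 0.6 -0.9  6.8] T [-0.06  0.04 -0.03] gap 0.676 grip 65.4 t 3.35 tilt [ 0.004  0.001 -1.   ] j [ 0.27  0.29  1.49 -0.    1.36 -0.89]
```

Call:
{"method": "send_rows", "body": {"deltas": [[1, [0, 0, -0.5], 0], [1, [0, 0, -1], 0], [1, [0, 0, -1.5], 0], [1, [0, 0, -2], 0], [1, [0, 0, -2], 0], [1, [0, 0, -2], 0], [1, [0, 0, -2.5], 0], [1, [0, 0, -2.5], 0], [1, [0, 0, -2.5], 0], [1, [0, 0, -2.5], 0], [1, [0, 0, -2], 0], [1, [0, 0, -1], 0]]}}

```text
clock: 4.35
eef_pos: [560.7, 214.0, 276.6]
tool_rot: [0.634, 3.074, 0.003]
wrist_force: [0.2, 0.8, -4.7]
finger_gap: 0.673
grasp_force: 65.8
```

Call:
{"method": "send_rows", "body": {"deltas": [[1, [-0.6, -1.2, 0], 0], [1, [-1.2, -2.4, 0], 0], [1, [-1.5, -2.8, 0], 0], [1, [-1.5, -2.8, 0], 0], [1, [-1.5, -2.8, 0], 0], [1, [-1.5, -2.8, 0], 0], [1, [-1.5, -2.8, 0], 0], [1, [-1.5, -2.8, 0], 0], [1, [-1.5, -2.8, 0], 0], [1, [-1.2, -2.5, 0], 0], [1, [-0.8, -1.6, 0], 0], [1, [-0.3, -0.8, 0], 0]]}}

```text
clock: 5.35
eef_pos: [582.0, -105.4, 270.6]
tool_rot: [-0.64, -3.071, 0.002]
wrist_force: [-0.5, 0.2, -5.9]
finger_gap: 0.673
grasp_force: 65.8
```

Call:
{"method": "send_rows", "body": {"deltas": [[1, [0, 0, 0], 4], [1, [0, 0, 0], 6], [1, [0, 0, 0], 6], [1, [0, 0, 0], 4], [1, [0, 0, 0], 0], [1, [0, 0, 0], 0], [1, [0, 0, 0], 0], [1, [0, 0, 0], 0]]}}

```text
clock: 6.02
eef_pos: [583.0, -101.8, 272.9]
tool_rot: [-1.157, -2.92, -0.0]
wrist_force: [0.2, -0.4, -5.0]
finger_gap: 0.676
grasp_force: 65.7
```

```bash
python3 - <<'E'
from h import *
to(584.2,-101.7,265)
t=cams.capture("top"); s=cams.capture("scene"); np.save("top1.npy",t,allow_pickle=True); np.save("scene1.npy",s,allow_pickle=True)
K=t["K"]
def px(c,X):
    p=c["R"]@np.array(X)+c["t"]; q=p[:2]/p[2]; q=q*(1+c["k1"]*(q@q)); return int(q[0]*c["K"][0,0]+c["K"][0,2]),int(q[1]*c["K"][1,1]+c["K"][1,2])
u,v=px(s,[584,-102,240]);b=s["frame"][v-40:v+50,u-40:u+50]; print(u,v)
u,v=px(t,[584,-102,230]);a=t["frame"][v-45:v+45,u-45:u+45]; print(u,v)
cv2.imwrite("pics/held.png",np.hstack([cv2.resize(i,(400,400),interpolation=cv2.INTER_CUBIC)for i in(a,b)])[...,::-1])
E
```

```text
pos [ 583.  -101.8  272.9] rel tool cm [-0.08  0.09  0.79] yaw of y 46.8 F [ 0.2 -0.4 -5. ] T [ 0.03 -0.    0.03] gap 0.676 grip 65.7 t 6.02 tilt [-0.001  0.    -1.   ] j [-0.27  0.18  1.19  0.    1.78 -1.09]
236 200
427 216
```

View pics/held.png

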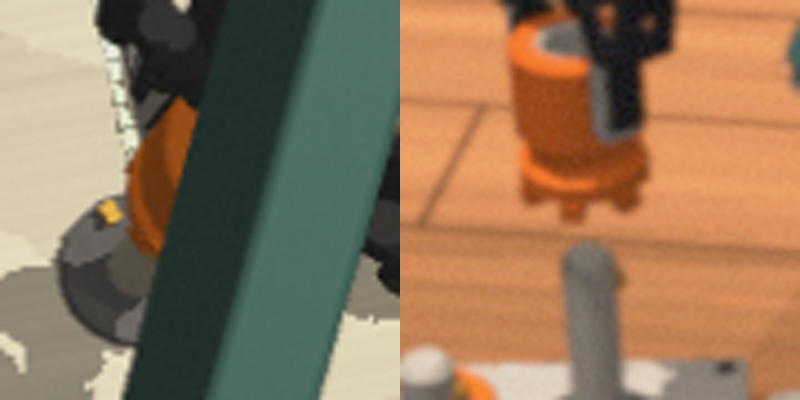

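The held roll sits above the pin, with lugs at display x of about 530, 571 and 628 and the flange centred near 584. Next I'll check the offset and slot angle against the projected axis.

```bash
python3 - <<'E'
from h import *
s=np.load("scene1.npy",allow_pickle=True).item()
def px(c,X):
    p=c["R"]@np.array(X)+c["t"]; q=p[:2]/p[2]; q=q*(1+c["k1"]*(q@q)); return np.array([q[0]*c["K"][0,0]+c["K"][0,2],q[1]*c["K"][1,1]+c["K"][1,2]])
f=lambda x,y:(196+(x-400)*90/400-.5,160+y*90/400-.5)
for z in(203,235,250,272+38): print(z,px(s,[583,-101.8,z]).round(1))
hsv=cv2.cvtColor(s["frame"],cv2.COLOR_RGB2HSV); m=(hsv[...,1]>170)&(hsv[...,0]<16)&(hsv[...,2]>90)
b=s["frame"].astype(int)
for v in range(188,212,2):
    u=np.nonzero(b[v,215:262,0]-b[v,215:262,2]>20)[0]+215
print("flange px",f(520,160),f(648,160),"pin tip",f(563,262),f(617,262), "pinmid",f(590,262))
c=np.array([583,-101.8,235])
for n,x,y in(("L",530,200),("M",571,216),("R",627,207)):
    w=onz(s,*f(x,y),235)-c; print(n,np.degrees(np.arctan2(w[1],w[0])).round(1),np.hypot(*w[:2]).round(1))
print("flange mid on z250:",((onz(s,*f(520,160),250)+onz(s,*f(648,160),250))/2).round(1),"pin mid z198:",onz(s,*f(590,262),198).round(1))
E
```

```text
203 [237.6 216.1]
235 [236.5 202.5]
250 [236. 196.]
310 [233.8 168.7]
flange px (222.5, 195.5) (251.3, 195.5) pin tip (232.175, 218.45) (244.325, 218.45) pinmid (238.25, 218.45)
L -63.9 23.6
M -0.4 21.3
R 64.5 25.1
flange mid on z250: [ 581.  -100.4  250. ] pin mid z198: [ 583.7 -100.6  198. ]
```

Call:
{"method": "send_rows", "body": {"deltas": [[1, [-0.1, 0.1, 0.5], 0], [1, [0, 0, 1], 0], [1, [0, 0, 1], 0], [1, [0, 0, 0.5], 0], [1, [0, 0, 0.3], 0], [1, [0, 0, 0.3], 0], [1, [0, 0, 0.2], 0], [1, [0, 0, 0], 0], [1, [0, 0, 0], 0]]}}

```text
clock: 6.87
eef_pos: [584.7, -102.1, 235.6]
tool_rot: [1.159, 2.919, 0.0]
wrist_force: [-0.1, -0.3, -4.3]
finger_gap: 0.673
grasp_force: 65.7
```

```bash
python3 -c "
from h import *
to(584.2,-101.7,142.7)"
```

```text
pos [ 584.7 -102.1  235.6] rel tool cm [ 0.07 -0.01  9.29] yaw of y 46.7 F [-0.1 -0.3 -4.3] T [-0.03  0.01  0.05] gap 0.673 grip 65.7 t 6.87 tilt [ 0.001 -0.    -1.   ] j [-0.27  0.18  1.25  0.    1.7  -1.08]
```

Call:
{"method": "send_rows", "body": {"deltas": [[1, [0, 0, 0.15], 0], [1, [0, 0, 0.15], 0], [1, [0, 0, 0.1], 0], [1, [0, 0, 0], 0]]}}

```text
clock: 7.2
eef_pos: [584.5, -102.0, 231.1]
tool_rot: [-1.159, -2.92, -0.0]
wrist_force: [0.3, 0.5, -4.7]
finger_gap: 0.67
grasp_force: 65.7
```

Call:
{"method": "send_rows", "body": {"deltas": [[1, [0, 0, 0.15], 0], [1, [0, 0, 0.15], 0], [1, [0, 0, 0.1], 0], [1, [0, 0, 0], 0]]}}

```text
clock: 7.53
eef_pos: [584.5, -102.0, 226.8]
tool_rot: [-1.159, -2.919, -0.0]
wrist_force: [-0.8, 0.8, -4.4]
finger_gap: 0.675
grasp_force: 65.7
```

Call:
{"method": "send_rows", "body": {"deltas": [[1, [0, 0, 0.15], 0], [1, [0, 0, 0.15], 0], [1, [0, 0, 0.1], 0], [1, [0, 0, 0], 0]]}}

```text
clock: 7.87
eef_pos: [584.5, -102.3, 223.0]
tool_rot: [-1.16, -2.92, 0.001]
wrist_force: [-0.2, -0.3, -3.9]
finger_gap: 0.675
grasp_force: 65.8
```

Call:
{"method": "send_rows", "body": {"deltas": [[1, [0, 0, 0.1], 0], [1, [0, 0, 0.1], 0], [1, [0, 0, 0], 0]]}}

```text
clock: 8.12
eef_pos: [584.5, -102.3, 221.1]
tool_rot: [-1.16, -2.92, 0.001]
wrist_force: [-0.9, -2.1, -5.4]
finger_gap: 0.676
grasp_force: 65.8
```

Call:
{"method": "send_rows", "body": {"deltas": [[1, [0, 0, 0.1], 0], [1, [0, 0, 0.1], 0], [1, [0, 0, 0], 0]]}}

```text
clock: 8.37
eef_pos: [584.5, -102.3, 219.1]
tool_rot: [-1.16, -2.92, 0.001]
wrist_force: [-1.1, -2.5, -5.0]
finger_gap: 0.676
grasp_force: 65.8
```

Call:
{"method": "send_rows", "body": {"deltas": [[1, [0, 0, 0.1], 0], [1, [0, 0, 0.1], 0], [1, [0, 0, 0], 0]]}}

```text
clock: 8.62
eef_pos: [584.4, -102.3, 217.3]
tool_rot: [-1.16, -2.92, 0.001]
wrist_force: [-2.1, -2.4, -3.3]
finger_gap: 0.677
grasp_force: 66.0
```

Call:
{"method": "send_rows", "body": {"deltas": [[1, [0, -0.03, 0.1], 0], [1, [0, 0, 0.1], 0], [1, [0, 0, 0], 0]]}}

```text
clock: 8.87
eef_pos: [584.4, -102.4, 216.8]
tool_rot: [1.159, 2.918, -0.0]
wrist_force: [-2.9, -2.4, 2.9]
finger_gap: 0.68
grasp_force: 66.4
```

Call:
{"method": "send_rows", "body": {"deltas": [[1, [0, 0, 0.1], 0], [1, [0, 0, 0.1], 0], [1, [0, 0, 0], 0]]}}

```text
clock: 9.12
eef_pos: [584.5, -102.4, 216.2]
tool_rot: [1.158, 2.917, 0.0]
wrist_force: [-5.4, -2.5, 7.8]
finger_gap: 0.678
grasp_force: 67.0
```

Call:
{"method": "send_rows", "body": {"deltas": [[1, [0, 0, 0.1], 0], [1, [0, 0, 0.1], 0], [1, [0, 0, 0], 0]]}}

```text
clock: 9.37
eef_pos: [584.5, -102.5, 215.8]
tool_rot: [1.158, 2.916, 0.0]
wrist_force: [-6.9, -1.5, 11.0]
finger_gap: 0.674
grasp_force: 67.3
```

Call:
{"method": "send_rows", "body": {"deltas": [[1, [0.03, -0.03, 0.1], 0], [1, [0, 0, 0.1], 0], [1, [0, 0, 0], 0]]}}

```text
clock: 9.62
eef_pos: [584.2, -102.4, 213.2]
tool_rot: [1.158, 2.916, 0.0]
wrist_force: [-5.4, -1.7, 8.0]
finger_gap: 0.675
grasp_force: 66.9
```

Call:
{"method": "send_rows", "body": {"deltas": [[1, [0, 0, 0.1], 0], [1, [0, 0, 0.1], 0], [1, [0, 0, 0], 0]]}}

```text
clock: 9.87
eef_pos: [583.9, -102.4, 208.7]
tool_rot: [1.159, 2.919, -0.0]
wrist_force: [-3.8, -2.0, 4.3]
finger_gap: 0.675
grasp_force: 66.5
```

```bash
python3 -c "
from h import *
to(584.2,-101.7,142.7)"
```

```text
pos [ 583.9 -102.4  208.7] rel tool cm [0.04 0.07 6.6 ] yaw of y 46.7 F [-3.8 -2.   4.3] T [-0.4   0.77  0.02] gap 0.675 grip 66.5 t 9.87 tilt [ 0.001 -0.001 -1.   ] j [-0.27  0.19  1.3  -0.    1.65 -1.08]
```

Call:
{"method": "send_rows", "body": {"deltas": [[1, [0.02, -0.02, 0.3], 0], [1, [0, 0, 0.4], 0], [1, [0, 0, 0.4], 0], [1, [0, 0, 0.4], 0], [1, [0, 0, 0.4], 0], [1, [0, 0, 0.2], 0], [1, [0, 0, 0], 0]]}}

```text
clock: 10.45
eef_pos: [583.7, -102.4, 185.8]
tool_rot: [-1.159, -2.92, 0.0]
wrist_force: [-1.8, -2.3, -0.6]
finger_gap: 0.671
grasp_force: 66.2
```

Call:
{"method": "send_rows", "body": {"deltas": [[1, [0, 0, 0.3], 0], [1, [0, 0, 0.4], 0], [1, [0, 0, 0.4], 0], [1, [0, 0, 0.4], 0], [1, [0, 0, 0.4], 0], [1, [0, 0, 0.2], 0], [1, [0, 0, 0], 0]]}}

```text
clock: 11.03
eef_pos: [583.6, -102.4, 164.6]
tool_rot: [-1.159, -2.92, 0.001]
wrist_force: [-2.3, -3.2, 0.5]
finger_gap: 0.671
grasp_force: 66.2
```

```bash
python3 -c "
from h import *
to(584.2,-101.7,142.7)"
```

```text
pos [ 583.6 -102.4  164.6] rel tool cm [0.01 0.1  2.19] yaw of y 46.7 F [-2.3 -3.2  0.5] T [-0.63  0.36 -0.02] gap 0.671 grip 66.2 t 11.03 tilt [-0. -0. -1.] j [-0.27  0.2   1.37 -0.    1.57 -1.08]
```

Smooth sliding. Down toward the dogs in small steps.

Call:
{"method": "send_rows", "body": {"deltas": [[1, [0, -0.02, 0.3], 0], [1, [0, 0, 0.3], 0], [1, [0, 0, 0.3], 0], [1, [0, 0, 0.1], 0], [1, [0, 0, 0], 0]]}}

```text
clock: 11.45
eef_pos: [583.6, -102.4, 154.8]
tool_rot: [-1.159, -2.92, -0.0]
wrist_force: [-3.5, -2.6, 1.3]
finger_gap: 0.678
grasp_force: 66.4
```

Call:
{"method": "send_rows", "body": {"deltas": [[1, [0, 0, 0.1], 0], [1, [0, 0, 0.1], 0], [1, [0, 0, 0.1], 0], [1, [0, 0, 0], 0]]}}

```text
clock: 11.78
eef_pos: [583.6, -102.4, 151.5]
tool_rot: [-1.159, -2.92, -0.0]
wrist_force: [-2.3, -2.9, -0.8]
finger_gap: 0.676
grasp_force: 66.2
```

Call:
{"method": "send_rows", "body": {"deltas": [[1, [0, 0, 0.1], 0], [1, [0, 0, 0.1], 0], [1, [0, 0, 0.1], 0], [1, [0, 0, 0], 0]]}}

```text
clock: 12.12
eef_pos: [583.5, -102.5, 147.1]
tool_rot: [-1.159, -2.919, 0.0]
wrist_force: [1.2, -3.5, -8.3]
finger_gap: 0.678
grasp_force: 65.7
```

Call:
{"method": "send_rows", "body": {"deltas": [[1, [0, 0, 0.1], 0], [1, [0, 0, 0.1], 0], [1, [0, 0, 0.1], 0], [1, [0, 0, 0], 0]]}}

```text
clock: 12.45
eef_pos: [583.7, -102.5, 146.0]
tool_rot: [1.159, 2.92, 0.0]
wrist_force: [0.2, -3.8, -5.1]
finger_gap: 0.674
grasp_force: 66.0
```

Call:
{"method": "send_rows", "body": {"deltas": [[1, [0, 0, 0.1], 0], [1, [0, 0, 0.1], 0], [1, [0, 0, 0], 0], [1, [0, 0, 0], 0]]}}

```text
clock: 12.78
eef_pos: [583.9, -102.5, 144.6]
tool_rot: [1.159, 2.919, 0.001]
wrist_force: [0.7, -4.0, -3.5]
finger_gap: 0.678
grasp_force: 66.1
```

```bash
python3 -c "
from h import *
to(584.2,-101.7,142.7)"
```

```text
pos [ 583.9 -102.5  144.6] rel tool cm [0.03 0.07 0.19] yaw of y 46.7 F [ 0.7 -4.  -3.5] T [-0.64 -0.22  0.06] gap 0.678 grip 66.1 t 12.78 tilt [ 0.001 -0.    -1.   ] j [-0.27  0.21  1.4   0.    1.53 -1.08]
```

Call:
{"method": "send_rows", "body": {"deltas": [[1, [0, 0, 0.1], 0], [1, [0, 0, 0.1], 0], [1, [0, 0, 0], 0], [1, [0, 0, 0], 0]]}}

```text
clock: 13.12
eef_pos: [583.8, -102.5, 142.9]
tool_rot: [1.159, 2.919, 0.0]
wrist_force: [0.4, -3.4, -1.9]
finger_gap: 0.67
grasp_force: 66.1
```

Call:
{"method": "send_rows", "body": {"deltas": [[1, [0, 0, 0.1], 0], [1, [0, 0, 0.1], 0], [1, [0, 0, 0], 0], [1, [0, 0, 0], 0]]}}

```text
clock: 13.45
eef_pos: [584.0, -102.5, 142.8]
tool_rot: [1.158, 2.918, 0.001]
wrist_force: [-2.4, -3.5, 6.0]
finger_gap: 0.674
grasp_force: 67.0
```

Call:
{"method": "send_rows", "body": {"deltas": [[1, [0, 0, 0.1], 0], [1, [0, 0, 0.1], 0], [1, [0, 0, 0], 0], [1, [0, 0, 0], 0]]}}

```text
clock: 13.78
eef_pos: [584.2, -102.5, 142.7]
tool_rot: [1.158, 2.916, 0.001]
wrist_force: [-4.5, -2.6, 12.3]
finger_gap: 0.672
grasp_force: 67.6
```

A firm stop at 142.7 mm, exactly the predicted home height. I'll ease the load, release and withdraw.

Call:
{"method": "send_rows", "body": {"deltas": [[1, [0, 0, -0.2], 0], [1, [0, 0, -0.2], 0], [1, [0, 0, 0], 0], [0, [0, 0, 0], 0], [0, [0, 0, 0], 0], [0, [0, 0, 0], 0], [0, [0, 0, 0], 0], [0, [0, 0, 0], 0], [0, [0, 0, 0], 0]]}}

```text
clock: 14.53
eef_pos: [583.5, -102.1, 142.1]
tool_rot: [-1.159, -2.92, -0.001]
wrist_force: [0.2, -0.5, -0.1]
finger_gap: 1.0
grasp_force: 0.0
```

Call:
{"method": "send_rows", "body": {"deltas": [[0, [0, 0, -0.5], 0], [0, [0, 0, -1], 0], [0, [0, 0, -1.5], 0], [0, [0, 0, -2], 0], [0, [0, 0, -2.5], 0], [0, [0, 0, -2.5], 0], [0, [0, 0, -2.5], 0], [0, [0, 0, -1], 0]]}}

```text
clock: 15.2
eef_pos: [584.8, -102.7, 283.3]
tool_rot: [1.156, 2.912, 0.002]
wrist_force: [0.1, 0.2, -0.1]
finger_gap: 0.999
grasp_force: 0.0
```

Call:
{"method": "send_rows", "body": {"deltas": [[0, [1, 1, 0], 0], [0, [2, 2, 0], 0], [0, [2.5, 2.5, 0], 0], [0, [2.5, 2.5, 0], 0], [0, [2.5, 2.5, 0], 0], [0, [2.5, 2.5, 0], 0], [0, [2.5, 2.5, 0], 0], [0, [2, 2, 0], 0], [0, [1, 1, 0], 0], [0, [0, 0, 0], 0], [0, [0, 0, 0], 0]]}}

```text
clock: 16.12
eef_pos: [575.2, 159.6, 276.0]
tool_rot: [-1.156, -2.919, 0.003]
wrist_force: [-0.4, -0.7, 0.5]
finger_gap: 1.001
grasp_force: 0.0
```

```bash
python3 - <<'E'
from h import *
to(584.2,-101.7,142.7)
t=cams.capture("top"); s=cams.capture("scene")
a=t["frame"][190:260,375:445]; b=s["frame"][205:275,205:275]
cv2.imwrite("pics/done.png",np.hstack([cv2.resize(i,(400,400),interpolation=cv2.INTER_CUBIC)for i in(a,b)])[...,::-1])
h=cv2.cvtColor(t["frame"],cv2.COLOR_RGB2HSV);P=cloud(t)
q=P[200:255,390:440].reshape(-1,3);m=((h[...,1]>185)&(h[...,0]<14))[200:255,390:440].ravel()&(t["depth"][200:255,390:440].ravel()>0)
if m.any(): print("orange z95",np.percentile(q[m][:,2],[50,90,97]).round(1))
E
```

```text
pos [575.2 159.6 276. ] rel tool cm [-18.56 -18.39  13.36] yaw of y 46.8 F [-0.4 -0.7  0.5] T [ 0.02  0.02 -0.03] gap 1.001 grip 0.0 t 16.12 tilt [-0.002 -0.001 -1.   ] j [ 0.18  0.19  1.17 -0.    1.79 -0.64]
orange z95 [156.  178.4 179.7]
```

View pics/done.png

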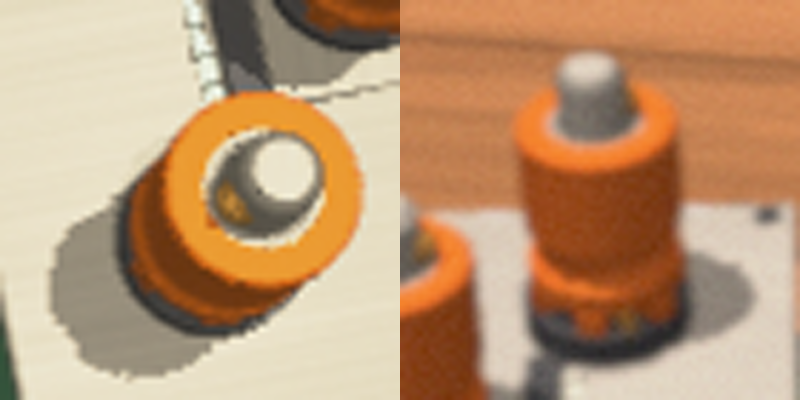

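The roll is home: its top is at 179.7 mm, where 180 was expected. The ball shows above it at about (233,205) and a dog sits in a slot at about (628,318).

```bash
python3 -c "
from bench import order
print(order.sign_off())"
```

```text
the job is handed in; nothing more can be done
None
```

The orange roll is fully home on the spindle, with the dogs in its slots and the ball out above it; I let go and handed the job in at about 16 s (its outcome wasn't reported back).

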